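Hold the night blind's key switch turned

TASK

Take the long key with the square black head out of the wooden key block and put it all the way into the brass key switch on the steel control box; it catches halfway on worn pins, so press lightly and twist it a little to and fro until it drops fully home. Then turn it clockwise, seen from above, to its stop a quarter turn past the switch's rest position, and finish while still gripping it and holding it turned against its return spring. Leave the round-headed key in the block, and do not disturb the jar or the cup.

Things in the scene. Friction and masses are not known exactly. Their poses are not given: they have to be found in the camera images.
- key: The key to use, 50 g: square black head, steel blade; stands upright in the key block, blade down. Origin: centre of the shoulder's underside, where head and blade meet; z up to the head, y along the width of blade and head, x through their thickness. Above the origin a shoulder plate 10 x 22 mm (x, y) 3 mm high, a neck 7 x 16 mm, then the head from z = 15 to 45 mm.
- key_grip (a point): Point in the middle plane of the key's head, 32 mm above the key's origin. The head is 10 mm thick (x), 30 mm wide (y); grip it here across its thickness.
- key_tip (a point): Middle of the blade's end, 36 mm below the key's origin. The blade is flat, 4 mm thick (x) and 16 mm wide (y), its end rounded by 2 mm; between 17 and 25 mm below the origin it is cut down to a round waist of 4 mm. It is the same both ways round: turned half a turn about z it fits too.
- block: Fixed wooden key block, 60 mm (x) x 140 mm (y) x 45 mm high; origin at the centre of its underside. Two keys stand in slots (5.6 x 17.6 mm) through its top at y = +35 and -35 mm, shoulders on its top at z = 45 mm, blade width along the block's y. Which key stands in which slot varies.
- spare_key: The other key, with a round black head (32 mm across, 10 mm thick, its centre 30 mm above the shoulder) and a 22 mm blade; stands in the other slot of the block. Origin and axes as for the key. Leave it there.
- console: Fixed stainless control box, 130 mm (x) x 110 mm (y) x 60 mm high; origin at the centre of its underside. The brass key switch sits in the middle of its top, within a dark bezel of 62 mm diameter that stands 1.5 mm above the switch's face. Box and block may change sides.
- keyhole (a point): Centre of the keyhole's mouth in the switch's face, 62 mm above the work surface; z points up. It turns with the switch: y is the long direction of the slot, x the short one. Slot 5.2 mm (x) by 17.2 mm (y), edges square, straight down. The key is home when its shoulder rests on the face: key origin at this point.
- switch (a joint): Angle of the key switch, rad: 0 at rest, grows clockwise seen from above; stops at -0.8 and +1.5 (the quarter turn). A spring returns it to 0 when let go, 0.09 N m at the quarter turn. The key has about 0.09 rad of play in it.
- jar: Bystander: closed amber glass jar, 70 mm diameter, 100 mm high, loose on the counter; origin at the centre of its underside.
- cup: Bystander: white cup, 72 mm rim diameter, 65 mm high, loose on the counter; origin at the centre of its underside.
- pins_top (a point): Point on the keyhole's axis, 18.5 mm below its mouth, where the worn pins catch: like a fixed 4 mm plate with a slot of 5.4 x 17.4 mm twisted 0.3 to 0.6 rad from the switch's rest, to an unknown side. The key stops with its shoulder 17.5 mm above the face, until twisted to that angle (within 0.09 rad) under a push of 4 to 8 N. Only when home can it turn on.
Mind the look-alikes: they are no part of the job. There is more than one size of the block; the one meant has the size given above.

How it is judged:
On the way, in this order (a step that is already met when the one before it is completed fails the run):
1. the key is drawn out of the block (z of key_tip in the frame of block above 0.047 m), for 0.1 s.
2. the key is fully home in the switch, not yet turned (distance between key and keyhole below 0.004 m and value of joint switch below 0.9 rad), for 0.05 s.
3. the key is turned a quarter clockwise (value of joint switch above 1.3 rad), for 0.2 s.
At the end, for the whole second after the job is handed in: Key home (shoulder within 4 mm of the keyhole's mouth, upright within 0.12 rad), switch turned clockwise beyond 1.3 rad, fingers still gripping the key (over 2 N), key still (under 20 mm/s); other key within 10 mm of its place, jar and cup within 20 mm (distance between key and keyhole below 0.004 m and angle between key's own z axis and vertical below 0.12 rad and value of joint switch above 1.3 rad and contact force between the fingers and key above 2 N and linear speed of key below 0.02 m/s and distance of spare_key from where it was at the start of the episode below 0.01 m and distance of each of jar, cup from where it was at the start of the episode below 0.02 m); the arm keeps its last pose, push and grip.
It fails at once if the round-headed key is pulled from its place (distance of spare_key from where it was at the start of the episode above 0.015 m).
It fails at once if the jar or the cup is pushed away or knocked over (distance of any of jar, cup from where it was at the start of the episode above 0.03 m or angle between any of jar, cup's own z axis and vertical above 0.5 rad).
It also fails if it takes over 54 s, if anything falls off the work surface, if the arm or the gripper's body presses on something with over 40 N, if the wrist force passes 120 N, or if a joint passes its speed limit or range.

ROBOT

A 6-joint arm with a two-finger parallel gripper is mounted at the origin on the work surface. World frame = base frame: x ahead of the robot, y to its left, z up, the work surface at z = 0. Lengths are in m, angles in rad, forces in N, time in s.
With the tool pointing down it reaches from about 0.35 to 0.925 m from the base axis. Payload 6.4 kg.
Tool frame: the origin (TCP) lies midway between the tips of the shut fingers; the grasp point (between the pads) lies 19 mm behind it (tcp_to_grasp is the distance from the TCP to the grasp point, in m); z points along the fingers, y is the line along which they close (so a half turn about z gives the same grasp; the last joint's range is limited). The gripper opens to 94 mm and grips with 3 to 60 N. Pads are 16 mm wide; open, the fingers measure 119 mm over their backs; the gripper's body (75 mm by 177 mm) begins 78 mm behind the grasp point.
Start: joints at [0.937, 0.245, 1.558, -0, 1.339, -0.174], TCP at [0.288, 0.583, 0.205] pointing down, gripper open.
Joint ranges: [-3.13, 3.13], [-1.02, 2.26], [0.13, 2.54], [-0.95, 4.09], [0.21, 2.88], [-2.74, 2.74]. Speed limits (rad/s): [2.57, 2.57, 3.14, 3.14, 3.14, 3.14].

INTERFACE

Orientations are given as a 3x3 rotation matrix whose columns are the frame's x, y, z axes.
In Python, from workcell import state, grab_frame, hand_in, tcp_to_grasp gives the robot as it stands. The module is installed in compiled form; this text tells all that it offers.
- The arm moves only by the tool step_arm, never from a script. Its argument "commands" is a list of rows, each a list of 3 entries, a list of its own where there are three numbers: the turn, a rotation vector about the world's x, y, z in units of 10 degrees (1.0 is 10 degrees), then the shift along the world's x, y, z in units of 30 mm (1.0 is 30 mm), then the opening, from 0 (shut) to 1 (fully open). A call has exactly 8 rows; each row is the pose to reach, as a shift and turn from the pose commanded when the call began; what a row does not reach only later rows make up. A row lasts 1/8 s, in which the tool goes at most 62.5 mm and 10.7 degrees, less where a joint would pass 70% of its speed; a pose out of reach is approached as far as the arm can. A call with a gripper value outside its range is refused whole. The fingers move at their own pace and stop on an object; "squeeze" is the grip in N (left out, the last holds). Time passes only in rows, so rows that repeat a pose let the fingers close, or fill a call up. It gives the time, the measured TCP pose, the force, the opening and the grip force at its end, in the units of the state.
- state(): the state, without advancing time (a new reading comes with each control period).
- grab_frame(name): name is "side" or "top"; returns a dict with "color" (420x560x3 uint8, red, green, blue), "K" (3x3 intrinsics, pixels), "view" (4x4, takes a point from world to camera coordinates). Camera axes: x right, y up, looking along -z (the intrinsics and any distortion apply to the point x, -y, -z); pixel columns grow to the right and rows downward; lengths in m; the calibration is good to about 2 mm. A picture is of the moment at which its call begins. There is no depth.
- hand_in(): hands the job in; it is judged then, once.
The state is a dict: "t": time; "q": joint angles; "qvel": joint speeds; "joint_torque": joint torques, N m; "tool_pos": TCP position; "eef_rot": TCP orientation; "wrist_force": force on the tool from outside, world axes, zero at the start; "torque": the same for the moment, N m; "finger_gap": opening from 0.0 (shut) to 1.0 (fully open); "grasp_force": force on a finger pad.
Only numpy, scipy, OpenCV 4.12 (cv2) and the standard library are available. Lean on these libraries where they do the work, as an engineer would, in place of code of your own. Each camera call takes 0.05 s, during which the arm holds its last target. There are 200 camera calls.

## Working session

There is one attempt and no reset: what is moved stays moved. The work goes in short steps, Python scripts to look and compute and a tool call to move; the robot and the scene stay as the last step left them, time stands still between calls to the robot, and variables do not carry over. Pictures are saved under pics/ and viewed, at most 10 in all, crops included, and the job is handed in when it is done.

Besides the shell and the picture viewer there is one more tool, called after "Call:" as name(argument=value, ...) on one line, values as JSON. step_arm: Moves the arm, as the interface text tells. Its arguments: {"type":"object","properties":{"commands":{"type":"array"},"squeeze":{"type":"number"}},"required":["commands"]}

```bash
mkdir -p pics
cat > h.py <<'E'
import numpy as np, cv2
from workcell import state, grab_frame, hand_in, tcp_to_grasp
def snap(n,f):
    d=grab_frame(n); cv2.imwrite(f'pics/{f}.png',d['color'][:,:,::-1]); np.savez(f'pics/{f}.npz',**d); return d
def load(f): return dict(np.load(f'pics/{f}.npz'))
def ray(d,u,v):
    K,V=d['K'],d['view']; p=np.linalg.inv(K)@[u,v,1]; p=np.array([p[0],-p[1],-p[2]])
    R=V[:3,:3]; return -R.T@V[:3,3], R.T@p
def onz(d,u,v,z):
    o,r=ray(d,u,v); return o+r*(z-o[2])/r[2]
def proj(d,P):
    p=d['view'][:3,:3]@P+d['view'][:3,3]; p=d['K']@[p[0],-p[1],-p[2]]; return p[:2]/p[2]
def tri(d1,a,d2,b):
    o1,r1=ray(d1,*a);o2,r2=ray(d2,*b)
    s=np.linalg.lstsq(np.c_[r1,-r2],o2-o1,rcond=None)[0]
    A,B=o1+r1*s[0],o2+r2*s[1]; return (A+B)/2,np.linalg.norm(A-B)
E
python3 - <<'E'
from h import *
a=snap('side','s0');b=snap('top','t0')
for d in(a,b):print(d['K'],ray(d,280,210)[0],ray(d,280,210)[1],[k for k in d])
s=state();print(s['t'],s['tool_pos'],s['eef_rot'],s['finger_gap'],s['wrist_force'],tcp_to_grasp)
E
```

```text
[[453.88820387   0.         289.15062944]
 [  0.         453.88820387 203.45687946]
 [  0.           0.           1.        ]] [0.28192752 0.54282444 0.78607966] [ 0.35759594 -0.53989314 -0.76240069] ['color', 'K', 'view']
[[385.8525494    0.         279.04829375]
 [  0.         385.8525494  208.68989372]
 [  0.           0.           1.        ]] [0.47859518 0.01098999 0.8839752 ] [ 0.12448916  0.01827548 -0.99206152] ['color', 'K', 'view']
0.1 [0.28813228 0.58205765 0.20449029] [[-8.96134457e-01  4.43781582e-01 -9.71313217e-04]
 [ 4.43782561e-01  8.96133488e-01 -1.34583582e-03]
 [ 2.73169153e-04 -1.63710172e-03 -9.99998623e-01]] 1.0033850523782544 [-0.62809494 -0.42576891 -0.82837272] 0.0188
```

View pics/t0.png

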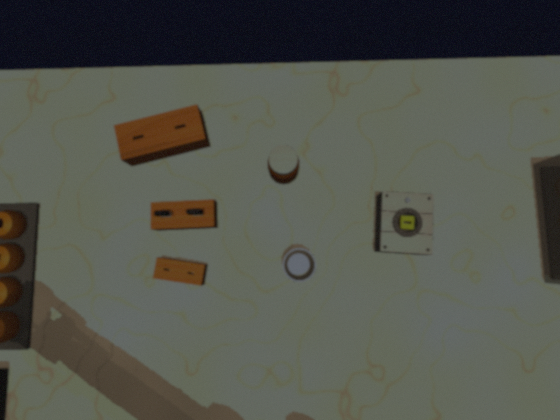

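View pics/s0.png

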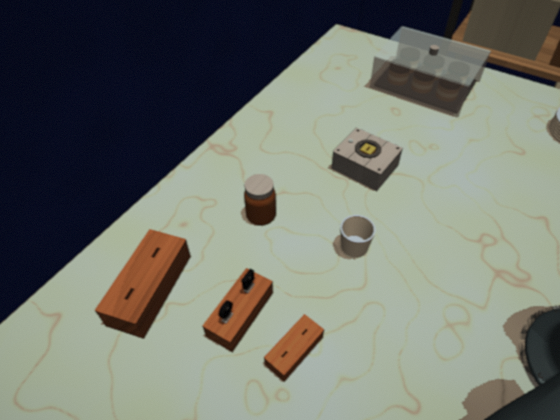

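Top view: three block look-alikes at about (160,133), (183,215) and (180,271). Only the middle one holds two keys, with heads at (163,213) and (195,212). The console's switch is at (407,222), the jar at (284,162) and the cup at (298,264). I'll check sizes and enlarge the keys and the switch.

Run:
```python
from h import *
s,t=load('s0'),load('t0')
def crop(d,u,v,w,h,f): 
    c=d['color'][v-h//2:v+h//2,u-w//2:u+w//2,::-1]; return cv2.resize(cv2.convertScaleAbs(c,alpha=1.6,beta=15),None,fx=f,fy=f,interpolation=cv2.INTER_CUBIC)
A=np.hstack([crop(s,238,305,80,60,5),crop(t,183,213,80,60,5)])
B=np.hstack([crop(s,367,150,80,60,5),crop(t,407,222,80,60,5)])
cv2.imwrite('pics/c1.png',np.vstack([A,B]))
hsv=cv2.cvtColor(t['color'],cv2.COLOR_RGB2HSV)
m=cv2.inRange(hsv,(3,140,60),(18,255,255))
n,l,st,ce=cv2.connectedComponentsWithStats(m)
for i in range(1,n):
    if st[i,4]>200: 
        r=cv2.minAreaRect(cv2.findContours((l==i).astype('uint8'),0,2)[0][0]); c=[onz(t,*p,.045)[:2] for p in cv2.boxPoints(r)]
        print(st[i],np.round(onz(t,*r[0],.045),4),np.linalg.norm(c[0]-c[1]),np.linalg.norm(c[1]-c[2]),np.round(c,3).tolist())
ye=cv2.inRange(hsv,(22,120,100),(35,255,255)); M=cv2.moments(ye,True);print(M['m00'],M['m10']/M['m00'],M['m01']/M['m00'])
print(onz(t,M['m10']/M['m00'],M['m01']/M['m00'],.062))
```

```text
[ 115  106   90   54 2985] [0.7661 0.2972 0.045 ] 0.19701243192163442 0.08338748994932449 [[0.784, 0.404], [0.829, 0.212], [0.748, 0.192], [0.704, 0.381]]
[ 151  200   64   29 1452] [0.5777 0.241  0.045 ] 0.14201557385338287 0.0589076971849714 [[0.605, 0.314], [0.609, 0.172], [0.55, 0.169], [0.546, 0.31]]
[  0 211  17  27 289] [0.5629 0.63   0.045 ] 0.03622099454942305 0.058034011491543046 [[0.592, 0.65], [0.592, 0.614], [0.534, 0.61], [0.534, 0.646]]
[  0 245  14  28 237] [0.487  0.6275 0.045 ] 0.029094419492874994 0.058904963591005395 [[0.517, 0.644], [0.516, 0.615], [0.458, 0.611], [0.458, 0.64]]
[154 258  51  27 989] [0.4558 0.2464 0.045 ] 0.04393436564869746 0.10644401971048824 [[0.443, 0.302], [0.486, 0.296], [0.469, 0.191], [0.426, 0.197]]
56.0 406.76785714285717 221.98214285714286
[ 0.55152925 -0.24262924  0.062     ]
```

View pics/c1.png

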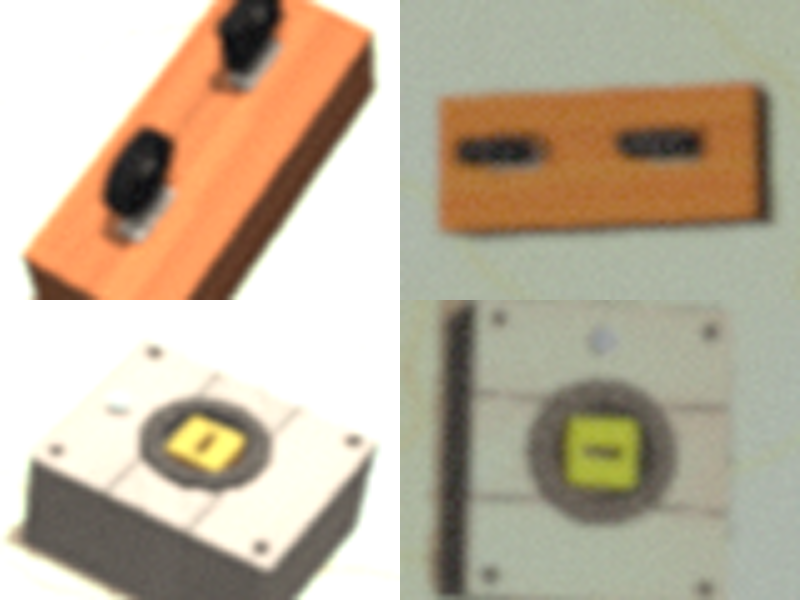

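The middle block measures 142 x 59 mm, so it is the one meant; the other two are about 197 x 83 and 106 x 44. The lower-left key in the side view looks round, but the upper one is cut off by the crop, so I'll take one larger crop of both heads.

Run:
```python
from h import *
d=load('s0');c=d['color'][255:335,195:285,::-1]
cv2.imwrite('pics/c2.png',cv2.resize(cv2.convertScaleAbs(c,alpha=2.5,beta=25),None,fx=7,fy=7,interpolation=cv2.INTER_CUBIC))
```

```text
(no output)
```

View pics/c2.png

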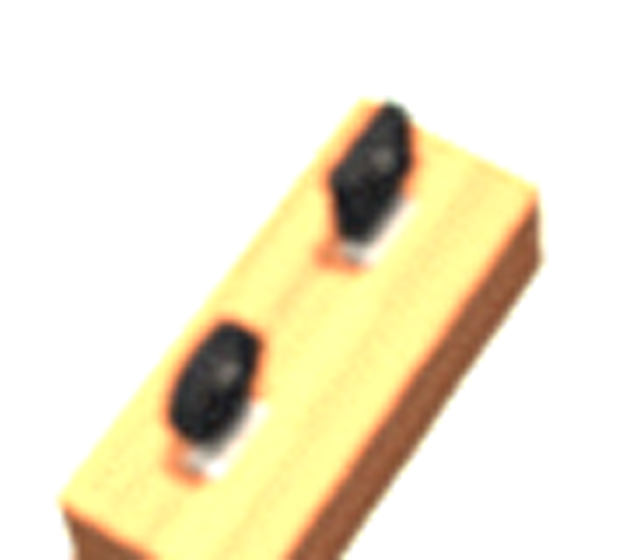

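The upper-right key, at side px (248,280) and top px (195,212), has a square head with corners. The one at side px (225,308) and top px (163,213) is round. So the key to take is the one at lower y. Next I'll measure its head, the switch and the slot directions.

Run:
```python
from h import *
s,t=load('s0'),load('t0')
def dark(d,u,v,w,h,th=45):
    g=d['color'].max(2)[v-h:v+h,u-w:u+w]; m=(g<th).astype('uint8'); n,l,st,ce=cv2.connectedComponentsWithStats(m)
    i=1+np.argmax(st[1:,4]); ys,xs=np.nonzero(l==i); r=cv2.minAreaRect(np.c_[xs,ys].astype(np.float32))
    return ce[i]+[u-w,v-h],st[i],r
T=dark(t,196,212,12,8);S=dark(s,248,280,11,14,50);print(T,S)
print('top ray z.09',onz(t,*T[0],.09),'z.077',onz(t,*T[0],.077)); print('tri',tri(s,S[0],t,T[0]))
P=np.array([.5777,.241,.045])+.035*np.array([.03,-1,0]);print('slot',P,'proj',proj(t,P+[0,0,.03]),proj(s,P+[0,0,.03]))
# switch: bezel/plate in both
hs=cv2.cvtColor(s['color'],cv2.COLOR_RGB2HSV)[130:170,345:390]
ys,xs=np.nonzero(cv2.inRange(hs,(18,120,100),(35,255,255)));a=(xs.mean()+345,ys.mean()+130);print(len(xs),a,onz(s,*a,.062))
ht=cv2.cvtColor(t['color'],cv2.COLOR_RGB2HSV)[212:232,395:420]
m=cv2.inRange(ht,(20,100,70),(38,255,255));c=max(cv2.findContours(m,0,2)[0],key=cv2.contourArea);r=cv2.minAreaRect(c)
b=np.array(r[0])+[395,212];print(r,b,onz(t,*b,.062),'tri',tri(s,a,t,b))
print(np.round([onz(t,*(p+[395,212]),.062)[:2] for p in cv2.boxPoints(r)],4).tolist())
# console top bright outline
g=t['color'].min(2)[180:265,365:445].astype(int);print(g[40,::3]);print(g[::3,20])
for d,u,v,z in((t,284,162,.1),(t,298,264,.065)):print(onz(d,u,v,z))
```

```text
(array([194.8358209 , 211.31343284]), array([ 3,  5, 16,  5, 67], dtype=int32), ((10.5, 7.0), (4.0, 15.0), 90.0)) (array([247.66451613, 279.8516129 ]), array([  5,   4,  12,  20, 155], dtype=int32), ((10.846152305603027, 13.730770111083984), (9.984603881835938, 19.691858291625977), 33.690067291259766))
top ray z.09 [0.57848903 0.20313084 0.09      ] z.077 [0.58012462 0.20627683 0.077     ]
tri (array([0.57998484, 0.20774463, 0.06875946]), np.float64(0.0025225235907771625))
slot [0.57875 0.206   0.045  ] proj [195.18198873 212.067875  ] [247.86347929 277.46199402]
111 (np.float64(367.64864864864865), np.float64(148.34234234234233)) [ 0.5476598  -0.24076948  0.062     ]
((11.815385818481445, 9.976922988891602), (13.767855644226074, 13.395750999450684), 7.125016689300537) [406.81538582 221.97692299] [ 0.55153873 -0.24273002  0.062     ] tri (array([ 0.55048293, -0.2444478 ,  0.05810292]), np.float64(0.002985693385040962))
[[0.5395, -0.2259], [0.5678, -0.2309], [0.5636, -0.2596], [0.5354, -0.2544]]
[83 83 89 62 24 41 91 89 88 69 42 28 26 30 22 26 27 24 45 72 86 84 83 91
 94 93 92]
[90 89 89 87 86 71 86 90 86 90 76 85 89 89 93 90 89 75 90 90 92 93 59 82
 67 91 89 89 92]
[0.67747999 0.01564996 0.1       ]
[ 0.46647767 -0.01006062  0.065     ]
```

Call:
step_arm(commands=[[[0, 0, -0.9], [1.2, -1.6, 0], 1], [[0, 0, -1.8], [2.4, -3.2, 0], 1], [[0, 0, -2.7], [3.6, -4.8, 0], 1], [[0, 0, -3.6], [4.9, -6.3, 0], 1], [[0, 0, -4.5], [6.1, -7.8, 0], 1], [[0, 0, -5.4], [7.3, -9.4, 0], 1], [[0, 0, -6.2], [8.5, -11.0, 0], 1], [[0, 0, -6.2], [9.7, -12.5, 0], 1]])

```text
t: 1.1
tool_pos: [0.5801, 0.2057, 0.2051]
eef_rot: [[-0.028, 1.0, -0.001], [1.0, 0.028, 0.0], [0.0, -0.001, -1.0]]
wrist_force: [-0.3, 1.1, -0.4]
finger_gap: 1.001
grasp_force: 0.0
```

Run:
```python
from h import *
s=state();print(s['t'],s['tool_pos'],s['eef_rot'],s['wrist_force'],s['q'],np.abs(s['qvel']).max())
```

```text
1.1 [0.58013014 0.20567281 0.20507626] [[-2.77561084e-02  9.99614529e-01 -6.25621561e-04]
 [ 9.99614724e-01  2.77561246e-02  1.72227546e-05]
 [ 3.45809457e-05 -6.24902487e-04 -9.99999804e-01]] [-0.31623546  1.12076713 -0.42440957] [1.56676725e-01 1.66571098e-01 1.64957850e+00 1.18152443e-04
 1.32605833e+00 1.28888377e-01] 0.7052165117489688
```

Call:
step_arm(commands=[[[0, 0, 0], [0, 0, -1], 0.45], [[0, 0, 0], [0, 0, -2], 0.45], [[0, 0, 0], [0, 0, -3], 0.45], [[0, 0, 0], [0, 0, -3.9], 0.45], [[0, 0, 0], [0, 0, -4.5], 0.45], [[0, 0, 0], [0, 0, -4.9], 0.45], [[0, 0, 0], [0, 0, -4.9], 0.45], [[0, 0, 0], [0, 0, -4.9], 0.3]], squeeze=8)

```text
t: 2.1
tool_pos: [0.5803, 0.2077, 0.0595]
eef_rot: [[-0.029, 1.0, 0.002], [1.0, 0.029, 0.0], [0.0, 0.002, -1.0]]
wrist_force: [-0.1, 0.1, 0.4]
finger_gap: 0.379
grasp_force: 0.0
```

Call:
step_arm(commands=[[[0, 0, 0], [0, 0, 0], 0.15], [[0, 0, 0], [0, 0, 0], 0.0], [[0, 0, 0], [0, 0, 0], 0.0], [[0, 0, 0], [0, 0, 0], 0.0], [[0, 0, 0], [0, 0, 0], 0.0], [[0, 0, 0], [0, 0, 0], 0.0], [[0, 0, 0], [0, 0, 0], 0.0], [[0, 0, 0], [0, 0, 0], 0.0]], squeeze=8)

```text
t: 3.1
tool_pos: [0.5794, 0.2076, 0.0588]
eef_rot: [[-0.029, 1.0, -0.0], [1.0, 0.029, -0.0], [0.0, -0.0, -1.0]]
wrist_force: [-3.6, 0.3, 5.2]
finger_gap: 0.103
grasp_force: 8.0
```

Run:
```python
from h import *
s=state();print(s['t'],s['tool_pos'],s['finger_gap']*94,s['grasp_force'],s['wrist_force'],s['torque'])
```

```text
3.1 [0.57937288 0.20755626 0.05878756] 9.700433516559775 8.000366315245628 [-3.5601757   0.31064434  5.15646398] [-0.15072879  0.7720894  -0.02009408]
```

Call:
step_arm(commands=[[[0, 0, 0], [-0.03, 0, 0], 0.0], [[0, 0, 0], [-0.03, 0, 0], 0.0], [[0, 0, 0], [-0.03, 0, 0.3], 0.0], [[0, 0, 0], [-0.03, 0, 0.7], 0.0], [[0, 0, 0], [-0.03, 0, 1.2], 0.0], [[0, 0, 0], [-0.03, 0, 1.8], 0.0], [[0, 0, 0], [-0.03, 0, 2.5], 0.0], [[0, 0, 0], [-0.03, 0, 3.3], 0.0]], squeeze=30)

```text
t: 4.1
tool_pos: [0.5785, 0.2075, 0.1592]
eef_rot: [[-0.029, 1.0, 0.0], [1.0, 0.029, 0.0], [0.0, 0.0, -1.0]]
wrist_force: [0.3, -0.1, 0.5]
finger_gap: 0.105
grasp_force: 30.0
```

Run:
```python
from h import *
s=state();print(s['t'],s['tool_pos'],s['finger_gap']*94,s['grasp_force'],s['wrist_force'],s['torque'])
```

```text
4.1 [0.57852872 0.20752851 0.15917387] 9.901940155183127 29.999875724315643 [ 0.32375665 -0.05981155  0.45805007] [-0.10876362 -0.02653607 -0.02905358]
```

Call:
step_arm(commands=[[[0, 0, 0], [-0.1, -1.5, 0], 0.0], [[0, 0, 0], [-0.2, -3.5, 0], 0.0], [[0, 0, 0], [-0.4, -5.5, 0], 0.0], [[0, 0, 0], [-0.5, -7.5, 0], 0.0], [[0, 0, 0], [-0.7, -9.5, 0], 0.0], [[0, 0, 0], [-0.8, -11.5, 0], 0.0], [[0, 0, 0], [-0.9, -13.5, 0], 0.0], [[0, 0, 0], [-0.95, -15, 0], 0.0]])

```text
t: 5.1
tool_pos: [0.5499, -0.2451, 0.159]
eef_rot: [[-0.027, 1.0, 0.001], [1.0, 0.027, -0.001], [-0.001, 0.001, -1.0]]
wrist_force: [1.0, 0.0, -0.1]
finger_gap: 0.109
grasp_force: 30.0
```

Run:
```python
from h import *
t=load('t0')
p=[onz(t,367+x/5,192+(y-300)/5,.06)[:2] for x,y in((500,318),(711,330),(490,575),(704,589))]
print(np.round(p,4),np.mean(p,0))
for a,b in((0,1),(2,3)):
    d=p[a]-p[b];print('y-dir yaw',np.degrees(np.arctan2(-d[0],d[1])))
for a,b in((0,2),(1,3)):
    d=p[a]-p[b];print('x-dir yaw',np.degrees(np.arctan2(d[1],d[0])))
s=state();print(s['t'],s['tool_pos'],s['wrist_force'],s['torque'])
```

```text
[[ 0.6062 -0.3743]
 [ 0.5995 -0.4629]
 [ 0.4969 -0.3619]
 [ 0.4898 -0.4502]] [ 0.54810253 -0.41233214]
y-dir yaw -4.367493438601919
y-dir yaw -4.63042177433348
x-dir yaw -6.495501614515671
x-dir yaw -6.606966481554178
5.1 [ 0.54988904 -0.24514191  0.15902337] [ 9.83434076e-01  9.78961877e-04 -1.06532013e-01] [-0.05759722  0.0633969   0.01188861]
```

Run:
```python
from h import *
t=load('t0')
p=np.array([onz(t,367+(x-400)/5,192+(y-300)/5,.06)[:2] for x,y in((500,318),(711,330),(490,575),(704,589))])
print(np.round(p,4),p.mean(0))
for a,b in((0,1),(2,3)):
    d=p[a]-p[b];print('y-dir yaw',np.degrees(np.arctan2(-d[0],d[1])))
for a,b in((0,2),(1,3)):
    d=p[a]-p[b];print('x-dir yaw',np.degrees(np.arctan2(d[1],d[0])))
a=snap('side','s1');b=snap('top','t1')
print(state()['tool_pos'])
def crop(d,u,v,w,h,f,al): 
    c=d['color'][v-h//2:v+h//2,u-w//2:u+w//2,::-1]; return cv2.resize(cv2.convertScaleAbs(c,alpha=al,beta=15),None,fx=f,fy=f,interpolation=cv2.INTER_CUBIC)
cv2.imwrite('pics/c3.png',np.hstack([crop(a,372,130,66,100,6,1.3),crop(b,410,222,66,100,6,1.8)]))
```

```text
[[ 0.6093 -0.2043]
 [ 0.6025 -0.2938]
 [ 0.4994 -0.1946]
 [ 0.4922 -0.2839]] [ 0.55084226 -0.24415713]
y-dir yaw -4.346717419548768
y-dir yaw -4.606481805748608
x-dir yaw -5.026293283444564
x-dir yaw -5.142437362878796
[ 0.54992588 -0.24680059  0.15901833]
```

View pics/c3.png

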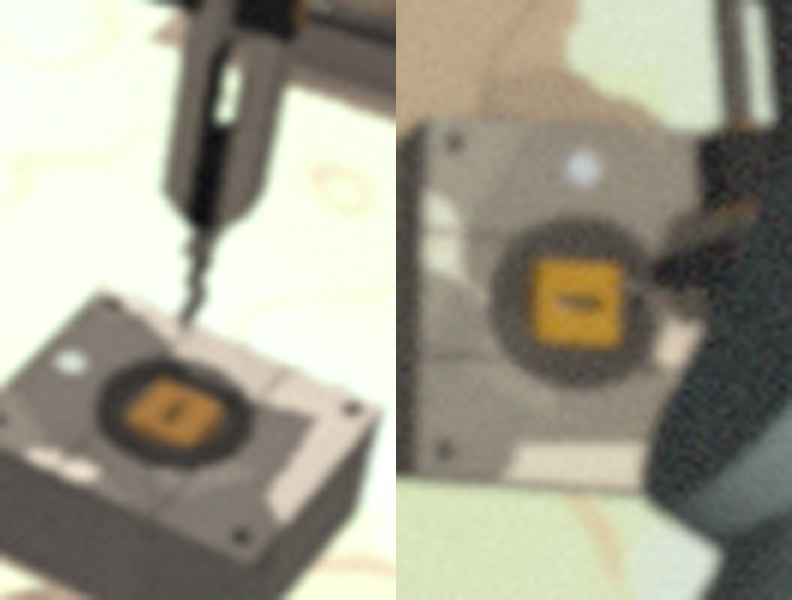

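Side crop: the key tip is at about px (369.5,133.7), above the slot at about (368.7,148.2). In the top view the gripper hides the tip, and the slot is in the plate at about px (407,222). The box's yaw is about -4.8°. I'll align the yaw and go down closer.

Call:
step_arm(commands=[[[0, 0, -0.2], [0, 0, -0.3], 0.0], [[0, 0, -0.4], [0, 0.0, -0.6], 0.0], [[0, 0, -0.64], [0, 0.0, -0.9], 0.0], [[0, 0, -0.64], [0, 0.0, -1.2], 0.0], [[0, 0, -0.64], [0, 0.0, -1.3], 0.0], [[0, 0, -0.64], [0, 0.0, -1.3], 0.0], [[0, 0, -0.64], [0, 0.0, -1.3], 0.0], [[0, 0, -0.64], [0, 0.0, -1.3], 0.0]])

```text
t: 6.2
tool_pos: [0.5503, -0.2427, 0.1189]
eef_rot: [[0.083, 0.997, 0.001], [0.997, -0.083, -0.0], [-0.0, 0.001, -1.0]]
wrist_force: [0.6, -0.1, -0.7]
finger_gap: 0.105
grasp_force: 30.0
```

Run:
```python
from h import *
a=snap('side','s2');b=snap('top','t2')
s=state();print(s['t'],s['tool_pos'],s['eef_rot'],s['wrist_force'],s['torque'])
def crop(d,u,v,w,h,f,al): 
    c=d['color'][v-h//2:v+h//2,u-w//2:u+w//2,::-1]; return cv2.resize(cv2.convertScaleAbs(c,alpha=al,beta=15),None,fx=f,fy=f,interpolation=cv2.INTER_CUBIC)
cv2.imwrite('pics/c4.png',np.hstack([crop(a,368,140,50,60,8,1.3),crop(b,410,222,50,60,8,1.8)]))
```

```text
6.3 [ 0.55017583 -0.2426675   0.11874406] [[ 8.27979748e-02  9.96566257e-01  4.36339206e-04]
 [ 9.96566317e-01 -8.27978474e-02 -3.02337239e-04]
 [-2.65171144e-04  4.59873867e-04 -9.99999859e-01]] [ 0.10877691  0.2071571  -0.52349461] [-0.14009145  0.02186603 -0.01228136]
```

View pics/c4.png

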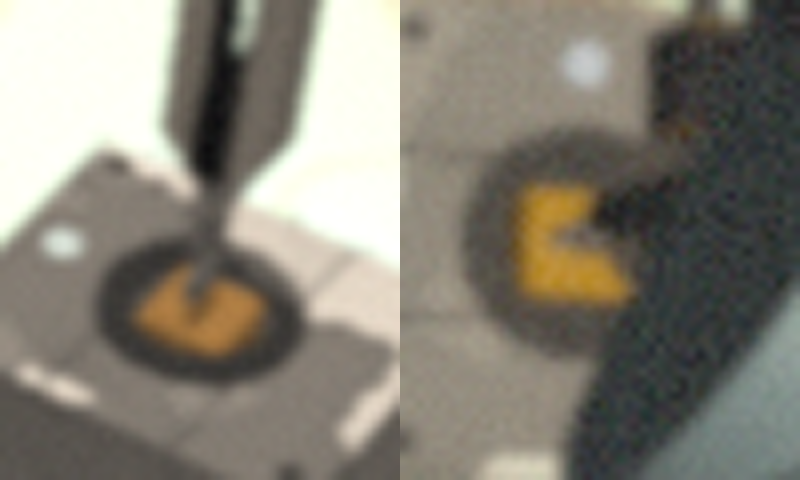

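Run:
```python
from h import *
s=load('s2');s0=load('s0')
c,sn=np.cos(-.083),np.sin(-.083); ex=np.array([c,sn,0]);ey=np.array([-sn,c,0])
tip=np.array([.5502,-.2427,.0695])
print('tip',proj(s,tip),'ends',proj(s,tip+.008*ey),proj(s,tip-.008*ey), 'crop',(proj(s,tip)-[343,110])*8,(proj(s,tip+.008*ey)-[343,110])*8,(proj(s,tip-.008*ey)-[343,110])*8)
h=np.array([.5505,-.2435,.062]);print('hole',proj(s,h),proj(s,h+.0085*ey),proj(s,h-.0085*ey))
# slot darkness centroid and plate centroid in s0
g=s0['color'][138:160,356:380].astype(float);pl=cv2.inRange(cv2.cvtColor(s0['color'],cv2.COLOR_RGB2HSV),(18,120,100),(35,255,255))[138:160,356:380]
hull=cv2.convexHull(np.argwhere(pl)[:,::-1]);M=cv2.moments(hull);print('plate hull',M['m10']/M['m00']+356,M['m01']/M['m00']+138)
m=np.zeros_like(pl);cv2.fillConvexPoly(m,hull,1);m=cv2.erode(m,np.ones((3,3)));w=np.where(m>0,np.clip(np.median(g.max(2)[m>0])-25-g.max(2),0,None),0);Y,X=np.mgrid[:22,:24];print('slot',(w*X).sum()/w.sum()+356,(w*Y).sum()/w.sum()+138)
u=((w*X).sum()/w.sum()+356,(w*Y).sum()/w.sum()+138);print(onz(s0,*u,.062))
t0=load('t0');g=t0['color'][212:232,396:418].astype(float).max(2);pl=cv2.inRange(cv2.cvtColor(t0['color'],cv2.COLOR_RGB2HSV),(22,100,60),(38,255,255))[212:232,396:418]
hull=cv2.convexHull(np.argwhere(pl)[:,::-1]);m=np.zeros_like(pl);cv2.fillConvexPoly(m,hull,1);m=cv2.erode(m,np.ones((3,3)));w=np.where(m>0,np.clip(np.median(g[m>0])-25-g,0,None),0);Y,X=np.mgrid[:20,:22];u2=((w*X).sum()/w.sum()+396,(w*Y).sum()/w.sum()+212);print('slot top',u2,onz(t0,*u2,.062),tri(s0,u,t0,u2))
```

```text
tip [367.43170025 145.11413308] ends [365.72131043 146.94266541] [369.12863704 143.29998302] crop [195.45360199 280.91306465] [181.77048348 295.54132329] [209.0290963  266.39986419]
hole [367.05267869 147.26151498] [365.24384496 149.20258801] [368.84648612 145.33656679]
plate hull 367.62794612794613 148.28114478114477
slot 367.609756097561 148.25
[ 0.54787768 -0.24101724  0.062     ]
slot top (np.float64(408.2857142857143), np.float64(222.05714285714285)) [ 0.55131744 -0.24581848  0.062     ] (array([ 0.55118444, -0.24827559,  0.0550251 ]), np.float64(0.0015993801110692424))
```

Call:
step_arm(commands=[[[0, 0, 0], [0.01, 0.0, -0.1], 0.0], [[0, 0, 0], [0.01, 0.0, -0.2], 0.0], [[0, 0, 0], [0.01, 0.0, -0.25], 0.0], [[0, 0, 0], [0.01, 0.0, -0.3], 0.0], [[0, 0, 0], [0.01, 0.0, -0.33], 0.0], [[0, 0, 0], [0.01, 0.0, -0.36], 0.0], [[0, 0, 0], [0.01, 0.0, -0.38], 0.0], [[0, 0, 0], [0.01, 0.0, -0.38], 0.0]])

```text
t: 7.3
tool_pos: [0.5504, -0.2429, 0.1072]
eef_rot: [[0.083, 0.997, 0.0], [0.997, -0.083, -0.001], [-0.001, 0.0, -1.0]]
wrist_force: [-1.9, -3.3, 1.3]
finger_gap: 0.105
grasp_force: 30.0
```

```bash
cat > p.py <<'E'
from h import *
s=state();R=s['eef_rot'];print(s['t'],np.round(s['tool_pos'],4),'yaw',round(float(np.degrees(np.arctan2(R[1][1],R[0][1]))),2),'tilt',np.round([R[0][2],R[1][2]],4),'F',np.round(s['wrist_force'],2),'M',np.round(s['torque'],3),s['finger_gap']*94)
E
python3 p.py
```

```text
7.3 [ 0.5504 -0.2429  0.1072] yaw -4.74 tilt [ 0.0001 -0.0008] F [-1.94 -3.27  1.26] M [-0.768  0.355  0.01 ] 9.836124839233438
```

The blade has entered the slot (tip about 4 mm deep, light force). I'll shift by the lateral force and go on down to the pins.

Call:
step_arm(commands=[[[0, 0, 0], [-0.01, -0.02, 0], 0.0], [[0, 0, 0], [-0.01, -0.02, -0.1], 0.0], [[0, 0, 0], [-0.01, -0.02, -0.2], 0.0], [[0, 0, 0], [-0.01, -0.02, -0.3], 0.0], [[0, 0, 0], [-0.01, -0.02, -0.38], 0.0], [[0, 0, 0], [-0.01, -0.02, -0.44], 0.0], [[0, 0, 0], [-0.01, -0.02, -0.48], 0.0], [[0, 0, 0], [-0.01, -0.02, -0.48], 0.0]])

```text
t: 8.3
tool_pos: [0.5501, -0.2431, 0.0927]
eef_rot: [[0.083, 0.997, 0.0], [0.997, -0.083, 0.0], [0.0, 0.0, -1.0]]
wrist_force: [-0.1, -2.0, 1.6]
finger_gap: 0.107
grasp_force: 30.0
```

```bash
python3 p.py
```

```text
8.3 [ 0.5501 -0.2431  0.0927] yaw -4.75 tilt [0. 0.] F [-0.07 -2.    1.63] M [-0.515  0.163  0.039] 10.06909710544729
```

Call:
step_arm(commands=[[[0, 0, 0], [0, -0.02, -0.03], 0.0], [[0, 0, 0], [0, -0.02, -0.04], 0.0], [[0, 0, 0], [0, -0.02, -0.05], 0.0], [[0, 0, 0], [0, -0.02, -0.05], 0.0], [[0, 0, 0], [0, -0.02, -0.05], 0.0], [[0, 0, 0], [0, -0.02, -0.05], 0.0], [[0, 0, 0], [0, -0.02, -0.05], 0.0], [[0, 0, 0], [0, -0.02, -0.05], 0.0]])

```text
t: 9.3
tool_pos: [0.5503, -0.2433, 0.0922]
eef_rot: [[0.083, 0.997, 0.0], [0.997, -0.083, 0.001], [0.001, -0.0, -1.0]]
wrist_force: [-2.5, 1.4, 7.6]
finger_gap: 0.105
grasp_force: 30.0
```

```bash
python3 p.py
```

```text
9.3 [ 0.5503 -0.2433  0.0922] yaw -4.74 tilt [0.     0.0008] F [-2.46  1.35  7.65] M [ 0.145  0.595 -0.027] 9.851321325425197
```

Call:
step_arm(commands=[[[0, 0, -0.5], [-0.01, 0.01, 0.01], 0.0], [[0, 0, -1.0], [-0.01, 0.01, 0.01], 0.0], [[0, 0, -1.3], [-0.01, 0.01, 0.01], 0.0], [[0, 0, -1.5], [-0.01, 0.01, 0.01], 0.0], [[0, 0, -1.7], [-0.01, 0.01, 0.01], 0.0], [[0, 0, -1.9], [-0.01, 0.01, 0.01], 0.0], [[0, 0, -2.1], [-0.01, 0.01, 0.01], 0.0], [[0, 0, -2.1], [-0.01, 0.01, 0.01], 0.0]])

```text
t: 10.3
tool_pos: [0.5498, -0.2433, 0.0914]
eef_rot: [[0.435, 0.901, 0.0], [0.901, -0.435, 0.0], [0.0, 0.0, -1.0]]
wrist_force: [0.2, -0.8, 1.8]
finger_gap: 0.104
grasp_force: 30.0
```

```bash
python3 p.py
```

```text
10.3 [ 0.5498 -0.2433  0.0914] yaw -25.76 tilt [0.0002 0.0002] F [ 0.18 -0.85  1.8 ] M [-0.213 -0.024  0.067] 9.757215073412222
```

Force dropped and z sank about 1 mm, so the pins seem to have been found. I'll press down gently at this angle.

Call:
step_arm(commands=[[[0, 0, 0], [0, 0, -0.03], 0.0], [[0, 0, 0], [0, 0, -0.05], 0.0], [[0, 0, 0], [0, 0, -0.06], 0.0], [[0, 0, 0], [0, 0, -0.07], 0.0], [[0, 0, 0], [0, 0, -0.07], 0.0], [[0, 0, 0], [0, 0, -0.07], 0.0], [[0, 0, 0], [0, 0, -0.07], 0.0], [[0, 0, 0], [0, 0, -0.07], 0.0]])

```text
t: 11.3
tool_pos: [0.5498, -0.2434, 0.0893]
eef_rot: [[0.434, 0.901, 0.0], [0.901, -0.434, 0.0], [0.0, 0.0, -1.0]]
wrist_force: [0.8, -0.6, 1.0]
finger_gap: 0.104
grasp_force: 30.0
```

```bash
python3 p.py
```

```text
11.3 [ 0.5498 -0.2434  0.0893] yaw -25.75 tilt [0.0001 0.0001] F [ 0.77 -0.58  0.97] M [-0.149 -0.283  0.074] 9.776077567168189
```

It's through the pins. I'll go down to home (TCP z about 0.0752).

Call:
step_arm(commands=[[[0, 0, 0], [0, 0, -0.06], 0.0], [[0, 0, 0], [0, 0, -0.13], 0.0], [[0, 0, 0], [0, 0, -0.2], 0.0], [[0, 0, 0], [0, 0, -0.27], 0.0], [[0, 0, 0], [0, 0, -0.34], 0.0], [[0, 0, 0], [0, 0, -0.41], 0.0], [[0, 0, 0], [0, 0, -0.46], 0.0], [[0, 0, 0], [0, 0, -0.47], 0.0]])

```text
t: 12.3
tool_pos: [0.5498, -0.2434, 0.0757]
eef_rot: [[0.434, 0.901, -0.0], [0.901, -0.434, 0.0], [-0.0, -0.0, -1.0]]
wrist_force: [-0.5, 0.3, 5.3]
finger_gap: 0.107
grasp_force: 30.0
```

```bash
python3 p.py
```

```text
12.3 [ 0.5498 -0.2434  0.0757] yaw -25.74 tilt [-0.0002  0.0001] F [-0.47  0.26  5.27] M [0.053 0.214 0.064] 10.073702118569008
```

Shoulder contact at 5 N, so the key is home. I'll turn clockwise in two stages and watch the lateral force.

Call:
step_arm(commands=[[[0, 0, 0], [0, 0, -0.01], 0.0], [[0, 0, -0.5], [0, 0, -0.01], 0.0], [[0, 0, -1.0], [0, 0, -0.01], 0.0], [[0, 0, -1.6], [0, 0, -0.01], 0.0], [[0, 0, -2.2], [0, 0, -0.01], 0.0], [[0, 0, -2.8], [0, 0, -0.01], 0.0], [[0, 0, -3.4], [0, 0, -0.01], 0.0], [[0, 0, -3.4], [0, 0, -0.01], 0.0]])

```text
t: 13.3
tool_pos: [0.55, -0.2436, 0.0757]
eef_rot: [[0.864, 0.503, 0.0], [0.503, -0.864, -0.0], [0.0, 0.001, -1.0]]
wrist_force: [-0.4, 0.7, 5.5]
finger_gap: 0.106
grasp_force: 30.0
```

```bash
python3 p.py
```

```text
13.3 [ 0.55   -0.2436  0.0757] yaw -59.77 tilt [ 0.0004 -0.0005] F [-0.35  0.73  5.55] M [0.069 0.156 0.002] 9.989281367787772
```

Call:
step_arm(commands=[[[0, 0, -0.6], [0, 0, 0], 0.0], [[0, 0, -1.2], [0, 0, 0], 0.0], [[0, 0, -1.8], [0, 0, 0], 0.0], [[0, 0, -2.4], [0, 0, 0], 0.0], [[0, 0, -2.9], [0, 0, 0], 0.0], [[0, 0, -3.2], [0, 0, 0], 0.0], [[0, 0, -3.4], [0, 0, 0], 0.0], [[0, 0, -3.4], [0, 0, 0], 0.0]])

```text
t: 14.3
tool_pos: [0.5501, -0.2439, 0.0757]
eef_rot: [[0.998, -0.065, 0.001], [-0.065, -0.998, -0.001], [0.001, 0.001, -1.0]]
wrist_force: [0.6, -0.6, 5.3]
finger_gap: 0.108
grasp_force: 30.0
```

```bash
python3 p.py
python3 - <<'E'
from h import *
a=snap('side','s3');b=snap('top','t3')
def crop(d,u,v,w,h,f,al): 
    c=d['color'][v-h//2:v+h//2,u-w//2:u+w//2,::-1]; return cv2.resize(cv2.convertScaleAbs(c,alpha=al,beta=15),None,fx=f,fy=f,interpolation=cv2.INTER_CUBIC)
cv2.imwrite('pics/c5.png',np.hstack([crop(a,368,140,50,60,8,1.5),crop(b,410,222,50,60,8,1.8)]))
E
```

```text
14.3 [ 0.5501 -0.2439  0.0757] yaw -93.74 tilt [ 0.0007 -0.001 ] F [ 0.55 -0.58  5.31] M [-0.075  0.132  0.113] 10.147536092713121
```

View pics/c5.png

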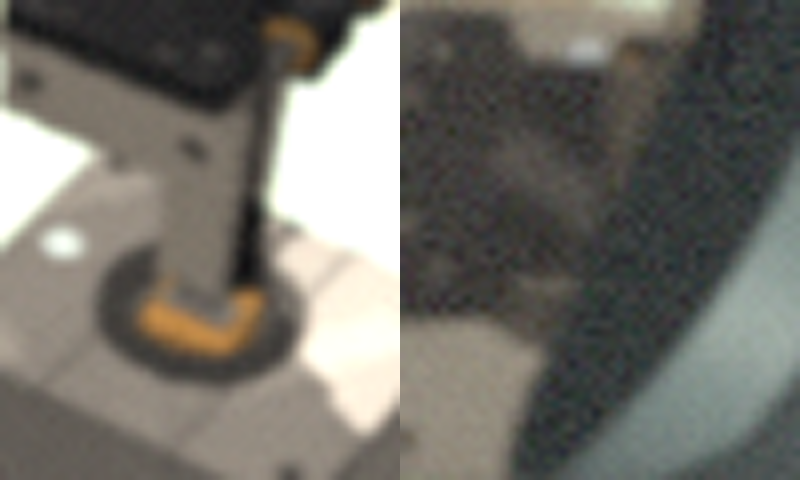

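The side view shows the shoulder down on the brass face (crop (215,305), px about (370,148)), with the head turned a quarter. The moment about z is 0.11 N m, which fits the return spring at the quarter turn (0.09 N m), and the downward push is steady at about 5 N. Handing in.

```bash
python3 -c "
from h import *
print(hand_in())"
```

```text
the job is handed in; nothing more can be done
None
```

I handed the job in with the square-headed key home in the switch, turned clockwise about a quarter turn and still gripped against its spring. The round-headed key, jar and cup were not touched, and `hand_in()` gave no verdict.

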